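# Stand the capped bottles and tubes in the holders of their size

## Robot

A 6-joint arm with a two-finger parallel gripper is mounted at the origin on a cart in front of the work surface, level with it; the furniture and walls round the work are solid. World frame = base frame: x ahead of the robot, y to its left, z up, the work surface at z = 0. Lengths are in m, angles in rad, forces in N, time in s.
With the tool pointing down it reaches from about 0.375 to 0.975 m from the base axis. Payload 3.8 kg.
Tool frame: the origin (TCP) lies at the very end of the fingers, on their centre line; the grasp point (between the pads) lies 19 mm behind it; z points along the fingers, y is the line along which they close (so a half turn about z gives the same grasp; the last joint's range is limited). The gripper opens to 88 mm and grips with 3 to 60 N. Pads are 18 mm wide; open, the fingers measure 123 mm over their backs; the gripper's body (75 mm by 187 mm) begins 45 mm behind the grasp point.
Start: joints at [-1.292, 0.264, 1.604, -0, 1.274, -0.037], TCP at [0.21, -0.642, 0.239] pointing down, gripper open.
Joint ranges: [-2.63, 2.63], [-0.94, 2.18], [0.31, 2.57], [-1.31, 4.45], [0, 2.66], [-2.55, 2.55]. Speed limits (rad/s): [2.57, 2.57, 3.14, 3.14, 3.14, 3.14].

## Interface

Orientations are given as a unit quaternion [w, x, y, z].
In Python, from plant import manip gives the robot as it stands.
- The arm moves only by the tool step_arm, never from a script. Its argument "plan" is text: rows parted by semicolons, each of 5 numbers parted by spaces: the shift along the world's x, y, z in mm, then the turn about the world's z in rad, then the finger opening in mm, from 0 to 88.1. A call has exactly 10 rows; each row shifts and turns the commanded pose from where the row before left it; what a row does not reach is not made up. A row lasts 1/12 s, in which the tool goes at most 41.7 mm and 7.16 degrees, less where a joint would pass 70% of its speed; a pose out of reach is approached as far as the arm can. A call with a gripper value outside its range is refused whole. The fingers move at their own pace and stop on an object; "force" is the grip in N (left out, the last holds). Time passes only in rows, so rows that do not move let the fingers close, or fill a call up. It gives the time, the measured TCP pose, the force, the opening and the grip force at its end, in the units of the state.
- manip.get_obs(): the state, without advancing time (a new reading comes with each control period).
- manip.get_image(name): name is "side" or "top" or "wrist"; returns a dict with "frame" (384x512x3 uint8, red, green, blue), "range_z" (384x512 float32, m along the optical axis (not along the pixel's ray), 0 where there is no reading), "camera_matrix" (3x3 intrinsics, pixels), "view" (4x4, takes a point from world to camera coordinates); the wrist camera has in their place "T_tool_cam" (4x4, takes a point from camera to tool coordinates, whose origin is the TCP and whose axes are the flange's). Camera axes: x right, y down, z forward; pixel columns grow to the right and rows downward; lengths in m; the calibration is good to about 2 mm. The wrist camera is an equidistant fisheye: a pixel r from the principal point sees the ray r / f radians off the axis. A picture is of the moment at which its call begins: read the wrist's pose just before it.
- manip.close_job(): hands the job in; it is judged then, once.
Trained networks look in a picture, given as the dict that the camera call returned (one of the last four; its "shot" number tells which), for a name from the list of things; names that differ only in an ending like _2 or _b are one class to them, and where a whole thing is asked for, a point or a joint stands for the part that bears it (a point fixed in the world has none). Each returns a list of dicts, best first, with "conf" (0 to 1); they miss things now and then, are a little off and sometimes report something else, mostly with a low value. They report only what shows in the picture. A call takes as long as a camera call. They do not tell look-alikes from the thing itself.
- manip.look_for(label, picture): "at" ([row, column] in pixels, amid what is visible of it).
- manip.spot_point(label, picture): "at" ([row, column] in pixels: a listed point, or the origin of a listed thing).
The state is a dict: "time": time; "joint_pos": joint angles; "dq": joint speeds; "tau": joint torques, N m; "tcp_pos": TCP position; "orientation": TCP orientation; "contact_force": force on the tool from outside, world axes, zero at the start; "ft_torque": the same for the moment, N m; "opening": finger opening in m; "finger_force": force on a finger pad.
Only numpy, scipy, OpenCV 4.12 (cv2) and the standard library are available. Lean on these libraries where they do the work, as an engineer would, in place of code of your own. Each camera call takes 0.05 s, during which the arm holds its last target. There are 200 camera calls.

## Task

Stand the four capped vessels that stand by themselves on the open worktop (two bottles and two large tubes) in the grey round holders of their size: the larger bottle in the widest holder, the smaller bottle in the mid-sized one, and one tube in each of the two narrow cups. Keep the vessels upright all the way, with each standing on its holder's floor at the end. Leave the bench timer and the petri dish where they are.

Things in the scene. Friction and masses are not known exactly. Their poses are not given: they have to be found in the camera images.
- bottle_large_mid (a point): Larger screw-cap lab bottle, white body with a blue cap: body 62 mm diameter up to about 97 mm, shoulder to 104 mm, cap 40 mm diameter, 119 mm high over all, 0.15 to 0.3 kg. This point is on its axis half-way up (59.5 mm above its underside); z is its upright axis. It starts standing on the worktop.
- bottle_small_mid (a point): Smaller screw-cap lab bottle, brown body with a black cap: body 52 mm diameter up to about 76 mm, shoulder to 83 mm, cap 34 mm diameter, 94 mm high over all, 0.08 to 0.17 kg. This point is on its axis half-way up (47 mm above its underside); z is its upright axis. It starts standing on the worktop.
- tube_1_mid (a point): One of two identical tall slim screw-cap tubes with a flat skirted foot, standing by itself: body 28 mm diameter up to 102 mm, cap 34 mm diameter above, 116 mm high, about 0.035 kg. This point is on its axis half-way up (58 mm above its underside); z is its upright axis. It starts standing on the worktop.
- tube_2_mid (a point): The other of the two identical tall slim screw-cap tubes: body 28 mm diameter up to 102 mm, cap 34 mm diameter above, 116 mm high, about 0.035 kg. This point is on its axis half-way up (58 mm above its underside); z is its upright axis. It starts standing on the worktop.
- timer_mid (a point): White bench timer with round buttons and a display, a low box 70 by 66 mm, 20 mm high; bystander, stays where it is. This point is on its axis half-way up (10 mm above its underside); z is its upright axis. It starts standing on the worktop.
- dish_mid (a point): Shallow round petri dish, 60 to 64 mm diameter, 15 mm high; bystander, stays where it is. This point is on its axis half-way up (7.5 mm above its underside); z is its upright axis. It starts standing on the worktop.
- holder_wide: Round grey open-topped holder (low cup), fixed to the worktop, the widest of the four: bore 88 mm, outside 98 mm, wall 5 mm, 22 mm high, inner floor 4 mm above the worktop. Origin: centre of its underside, on the worktop; z up.
- holder_mid: Round grey open-topped holder (low cup), fixed to the worktop, mid-sized: bore 68 mm, outside 78 mm, wall 5 mm, 22 mm high, inner floor 4 mm above the worktop. Origin: centre of its underside, on the worktop; z up.
- holder_narrow_1: Round grey open-topped holder (low cup), fixed to the worktop, one of the two identical narrow cups: bore 46 mm, outside 56 mm, wall 5 mm, 30 mm high, inner floor 4 mm above the worktop. Origin: centre of its underside, on the worktop; z up.
- holder_narrow_2: Round grey open-topped holder (low cup), fixed to the worktop, the other of the two identical narrow cups: bore 46 mm, outside 56 mm, wall 5 mm, 30 mm high, inner floor 4 mm above the worktop. Origin: centre of its underside, on the worktop; z up.
Not all that is in view belongs to the job. What is shaped like the part that bears bottle_small_mid but green is not meant.

How it is judged:
By the outcome, as a careful person would: the job done as asked, in the order asked, and still so for the second after the job is handed in, with the robot touching nothing.
It also fails if it takes over 112 s, if anything falls off the work surface, if the arm or the gripper's body presses on something with over 40 N, if the wrist force passes 120 N, or if a joint passes its speed limit or range.

## Working session

There is one attempt and no reset: what is moved stays moved. The work goes in short steps, Python scripts to look and compute and a tool call to move; the robot and the scene stay as the last step left them, time stands still between calls to the robot, and variables do not carry over. Pictures are saved under pics/ and viewed, at most 14 in all, crops included, and the job is handed in when it is done.

Besides the shell and the picture viewer there is one more tool, called after "Request:" as name(argument=value, ...), one argument or row to a line, values as JSON. step_arm: Moves the arm, as the interface text tells. Its arguments: {"type":"object","properties":{"plan":{"type":"string"},"force":{"type":"number"}},"required":["plan"]}

```bash
ls; mkdir -p pics; cat > h.py <<'E'
import numpy as np, cv2, json
from plant import manip
def px2w(im,r,c,z=None):
    K=im["camera_matrix"];V=im["view"];Ti=np.linalg.inv(V)
    d=np.array([(c-K[0,2])/K[0,0],(r-K[1,2])/K[1,1],1.])
    if z is None:
        r0,c0=int(round(r)),int(round(c)); zz=im["range_z"][r0,c0]; return Ti[:3,:3]@(d*zz)+Ti[:3,3]
    w=Ti[:3,:3]@d; return Ti[:3,3]+w*(z-Ti[2,3])/w[2]
def cloud(im):
    K=im["camera_matrix"];Ti=np.linalg.inv(im["view"]);Z=im["range_z"]
    v,u=np.mgrid[:Z.shape[0],:Z.shape[1]]
    P=np.stack([(u-K[0,2])/K[0,0]*Z,(v-K[1,2])/K[1,1]*Z,Z],-1)@Ti[:3,:3].T+Ti[:3,3]
    P[Z==0]=np.nan; return P
def save(im,n): cv2.imwrite("pics/"+n,im["frame"][...,::-1])
E
python3 - <<'E'
from h import *
np.set_printoptions(precision=3,suppress=True)
o=manip.get_obs();print(o["time"],o["tcp_pos"],o["orientation"],o["opening"],o["contact_force"])
zs={"bottle_large_mid":.0595,"bottle_small_mid":.047,"tube_1_mid":.058,"timer_mid":.01,"dish_mid":.0075,"holder_wide":0,"holder_mid":0,"holder_narrow_1":0}
A=[]
for n in ("top","side"):
    im=manip.get_image(n);save(im,n+"0.png");A.append(im["frame"])
    print(n,np.linalg.inv(im["view"])[:3,3])
    for l in zs:
        for d in manip.spot_point(l,im):
            if d["conf"]>.2: print(l,round(d["conf"],2),np.array(d["at"]),px2w(im,*d["at"],z=zs[l]))
E
```

```text
pics
0.0 [ 0.209 -0.641  0.237] [-0.001  0.988  0.157 -0.   ] 0.08760800393535152 [0.882 0.356 0.322]
top [0.427 0.023 1.006]
bottle_large_mid 0.89 [154.  213.1] [0.588 0.151 0.059]
bottle_small_mid 0.9 [213.8 160.9] [0.432 0.293 0.047]
bottle_small_mid 0.88 [183.6 165.5] [0.512 0.281 0.047]
bottle_small_mid 0.77 [223.9 127.4] [0.406 0.382 0.047]
bottle_small_mid 0.63 [152.1 327.4] [ 0.591 -0.154  0.047]
tube_1_mid 0.69 [150.1 271.6] [ 0.597 -0.004  0.058]
tube_1_mid 0.57 [149.  153.6] [0.605 0.311 0.058]
timer_mid 0.89 [204.2 221.1] [0.456 0.136 0.01 ]
dish_mid 0.88 [208.2 376.6] [ 0.439 -0.292  0.007]
holder_wide 0.71 [150.1 379.7] [ 0.602 -0.31   0.   ]
holder_mid 0.65 [150.2 326.2] [ 0.604 -0.16   0.   ]
holder_narrow_1 0.68 [147.3 272.6] [ 0.615 -0.009  0.   ]
holder_narrow_1 0.62 [205.8 270.1] [0.45  0.001 0.   ]
holder_narrow_1 0.3 [150.8 380. ] [ 0.6  -0.31  0.  ]
side [0.101 0.991 0.634]
bottle_large_mid 0.63 [182.1 243.8] [ 0.552 -0.045  0.059]
bottle_small_mid 0.89 [270.3 225.4] [0.411 0.383 0.047]
bottle_small_mid 0.7 [247. 232.] [0.437 0.293 0.047]
bottle_small_mid 0.6 [239.3 207. ] [0.514 0.29  0.047]
bottle_small_mid 0.21 [177.7 286.6] [ 0.434 -0.167  0.047]
tube_1_mid 0.82 [233.3 170.3] [0.61  0.321 0.058]
timer_mid 0.68 [229.  246.9] [0.455 0.149 0.01 ]
dish_mid 0.39 [175.6 296.6] [ 0.427 -0.28   0.007]
holder_wide 0.79 [167.1 261.7] [ 0.587 -0.311  0.   ]
holder_narrow_1 0.55 [196.1 221.2] [ 0.627 -0.017  0.   ]
holder_narrow_1 0.5 [207.  263.6] [ 0.462 -0.01   0.   ]
```

```bash
python3 - <<'E'
import cv2
a=cv2.imread("pics/top0.png");cv2.imwrite("pics/top0c.png",cv2.resize(a[90:270,90:430],(800,424),interpolation=cv2.INTER_CUBIC))
a=cv2.imread("pics/side0.png");cv2.imwrite("pics/side0c.png",cv2.resize(a[110:320,110:360],(714,600),interpolation=cv2.INTER_CUBIC))
E
```

```text
(no output)
```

View pics/top0c.png

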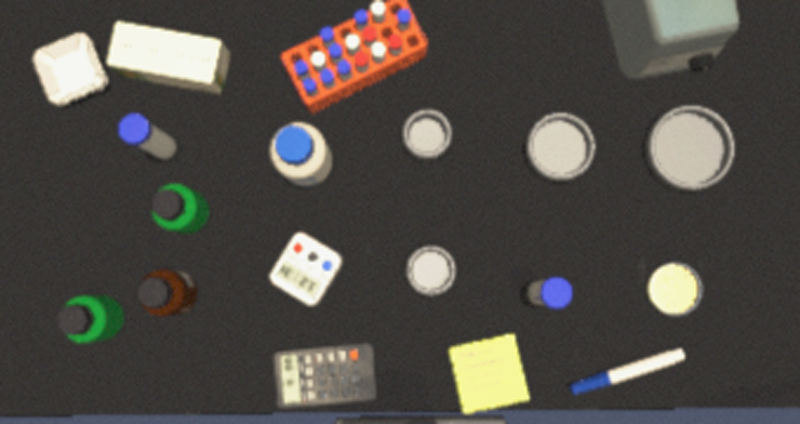

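View pics/side0c.png

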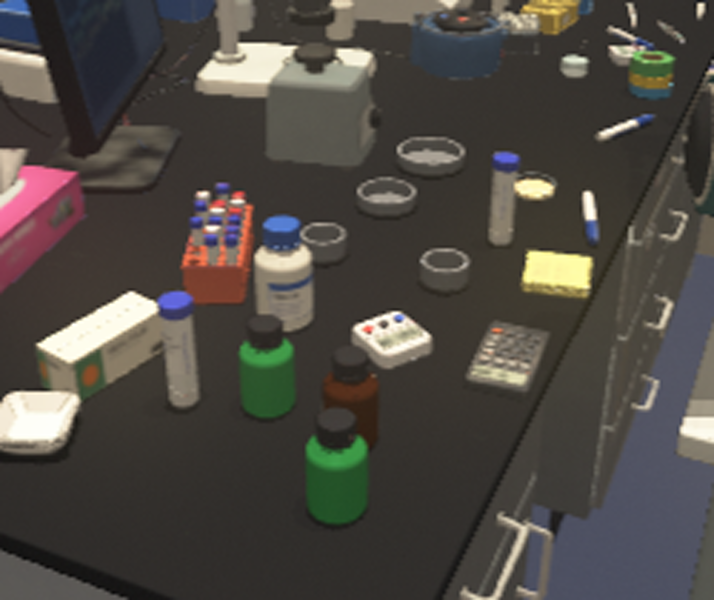

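View pics/top0.png

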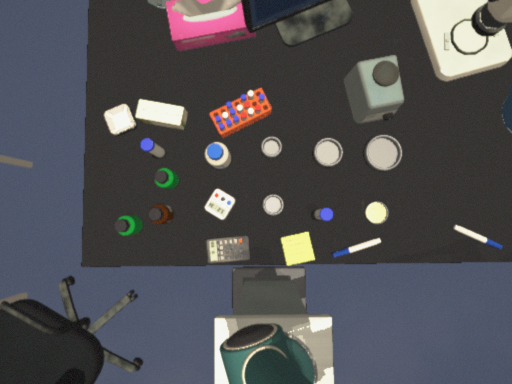

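The top view shows the brown bottle at about (213,160). Two green look-alikes stand at (183,165) and (224,127), so brown with a black cap is the one meant. The white and blue bottle is at (154,214), and the tubes are at (149,150) and (214,324). The holders are wide (152,383), mid (152,328) and narrow (147,271) and (205,272). The rack's small tubes are not part of the job. The enlarged crops confirm all of this.

```bash
cat > m.py <<'E'
from h import *
from scipy.optimize import least_squares
np.set_printoptions(precision=4,suppress=True)
def fit(xy):
    f=lambda p:np.hypot(xy[:,0]-p[0],xy[:,1]-p[1])-p[2]
    return least_squares(f,[*xy.mean(0),.03],loss="soft_l1",f_scale=.002).x
V={"bottle_large":(.588,.151,.119),"bottle_small":(.432,.293,.094),"tubeA":(.61,.315,.116),"tubeB":(.444,-.146,.116)}
H={"wide":(.602,-.31,.022,.0465),"mid":(.604,-.16,.022,.0365),"n1":(.615,-.009,.03,.0255),"n2":(.45,0,.03,.0255)}
for n in ("top","side"):
    im=manip.get_image(n);P=cloud(im).reshape(-1,3);print(n)
    C=im["frame"].reshape(-1,3)
    for k,(x,y,h) in V.items():
        m=(np.hypot(P[:,0]-x,P[:,1]-y)<.045)&(P[:,2]>.02);Q=P[m]
        top=Q[Q[:,2]>np.percentile(Q[:,2],97)-.006]
        print(k,"ztop",np.percentile(Q[:,2],97),"capcentre",(top[:,:2].min(0)+top[:,:2].max(0))/2,top.mean(0),np.ptp(top[:,:2],axis=0),len(top),"body",fit(Q[(Q[:,2]>.03)&(Q[:,2]<h-.03)][:,:2]) if (Q[:,2]<h-.03).sum()>8 else "")
    for k,(x,y,h,r) in H.items():
        Q=P[np.hypot(P[:,0]-x,P[:,1]-y)<r+.025]
        R=Q[Q[:,2]>.012]
        print(k,"zrim",np.percentile(R[:,2],90),len(R),"fit",fit(R[:,:2]),"floor z",np.median(Q[np.hypot(Q[:,0]-x,Q[:,1]-y)<.012][:,2]))
E
python3 m.py
```

```text
top
bottle_large ztop 0.12044979822765024 capcentre [0.5873 0.1401] [0.5873 0.1399 0.1184] [0.0382 0.0378] 185 body [0.5868 0.1398 0.0278]
bottle_small ztop 0.0957145963694616 capcentre [0.4326 0.2948] [0.4322 0.2954 0.0934] [0.0329 0.0307] 129 body [0.4325 0.295  0.0249]
tubeA ztop 0.11747405999522076 capcentre [0.6071 0.3109] [0.6071 0.3109 0.115 ] [0.0308 0.03  ] 132 body [0.6074 0.3116 0.014 ]
tubeB ztop 0.11791742687944401 capcentre [ 0.4268 -0.1335] [ 0.4268 -0.1342  0.1156] [0.0319 0.0299] 137 body [ 0.427  -0.1347  0.0144]
wide zrim 0.02484561070128022 271 fit [ 0.5932 -0.3119  0.0462] floor z 0.004070915804143427
mid zrim 0.024846613284134334 189 fit [ 0.5966 -0.1603  0.0363] floor z 0.003935110012153631
n1 zrim 0.032427111103375615 147 fit [ 0.6124 -0.0046  0.0253] floor z 0.003367107413214221
n2 zrim 0.03266742951223369 127 fit [ 0.4541 -0.0061  0.0253] floor z 0.0034284501357810804
side
bottle_large ztop 0.1191458719359791 capcentre [0.589  0.1438] [0.5869 0.1467 0.1181] [0.0394 0.0435] 80 body [0.5886 0.1439 0.029 ]
bottle_small ztop 0.09503874760062783 capcentre [0.4341 0.2999] [0.4329 0.3015 0.0936] [0.0337 0.0339] 90 body [0.434  0.2979 0.0257]
tubeA ztop 0.1165140036695648 capcentre [0.608  0.3154] [0.6069 0.3171 0.115 ] [0.0309 0.0324] 77 body [0.6088 0.3151 0.0134]
tubeB ztop 0.11573886085127667 capcentre [ 0.4277 -0.1305] [ 0.4271 -0.1291  0.1144] [0.0299 0.0289] 40 body [ 0.4285 -0.1308  0.0132]
wide zrim 0.022846477893898442 125 fit [ 0.5947 -0.3081  0.046 ] floor z 0.002510945235650097
mid zrim 0.02364023143339744 119 fit [ 0.5985 -0.1562  0.0363] floor z 0.003658633678688683
n1 zrim 0.031012518073688378 148 fit [0.6138 0.0001 0.0253] floor z nan
n2 zrim 0.03096682634927279 170 fit [ 0.455  -0.0012  0.0253] floor z nan
  return _methods._mean(a, axis=axis, dtype=dtype,
  ret = ret.dtype.type(ret / rcount)
```

Request:
step_arm(
  plan="8 16 0 -0.03 88; 16 34 0 -0.035 88; 16 34 0 -0.035 88; 16 34 0 -0.035 88; 16 34 0 -0.035 88; 16 34 0 -0.035 88; 16 34 0 -0.035 88; 16 34 0 -0.035 88; 16 34 0 -0.035 88; 16 34 0 -0.005 88",
  force=25,
)

```text
time: 1.83
tcp_pos: [0.362, -0.318, 0.239]
orientation: [0.0, 1.0, -0.001, 0.0]
contact_force: [1.2, 0.3, -1.0]
opening: 0.0883
finger_force: 0.0
```

Request:
step_arm(
  plan="16 34 0 0 88; 16 34 0 0 88; 16 34 0 0 88; 16 34 0 0 88; 16 34 0 0 88; 16 34 0 0 88; 16 34 0 0 88; 16 34 0 0 88; 16 34 0 0 88; 16 34 0 0 88",
)

```text
time: 2.67
tcp_pos: [0.5221, 0.0223, 0.2391]
orientation: [0.0, 1.0, 0.001, 0.0]
contact_force: [0.4, -0.2, 0.4]
opening: 0.0882
finger_force: 0.0
```

Request:
step_arm(
  plan="16 30 0 0 88; 16 30 0 0 88; 16 30 0 0 88; 12 20 0 0 88; 6 10 0 0 88; 0 0 -20 0 88; 0 0 -30 0 88; 0 0 -30 0 88; 0 0 -20 0 88; 0 0 -10 0 88",
)

```text
time: 3.5
tcp_pos: [0.5851, 0.1392, 0.1251]
orientation: [0.001, 1.0, 0.0, -0.003]
contact_force: [-0.0, -0.1, -0.4]
opening: 0.0879
finger_force: 0.0
```

Request:
step_arm(
  plan="0 0 -15 0 88; 0 0 -20 0 88; 0 0 -20 0 88; 0 0 -10 0 88; 0 0 0 0 88; 0 0 0 0 74; 0 0 0 0 66; 0 0 0 0 58; 0 0 0 0 54; 0 0 0 0 54",
)

```text
time: 4.33
tcp_pos: [0.5888, 0.1408, 0.0653]
orientation: [-0.0, 1.0, 0.0, 0.001]
contact_force: [-0.5, 1.6, 3.4]
opening: 0.0611
finger_force: 25.0
```

Request:
step_arm(
  plan="0 0 5 0 54; 0 0 12 0 54; 0 0 18 0 54; 0 0 18 0 54; 0 -6 12 0 54; 0 -14 0 0 54; 0 -22 0 0 54; 1 -28 0 0 54; 1 -30 0 0 54; 1 -30 0 0 54",
)

```text
time: 5.17
tcp_pos: [0.5895, 0.0082, 0.1278]
orientation: [0.0, 1.0, 0.001, -0.001]
contact_force: [0.6, -0.7, -2.9]
opening: 0.0613
finger_force: 25.0
```

Request:
step_arm(
  plan="1 -30 0 0 54; 1 -30 0 0 54; 1 -30 0 0 54; 0 -30 0 0 54; 0 -30 0 0 54; 0 -30 0 0 54; 0 -30 0 0 54; 0 -30 0 0 54; 0 -30 0 0 54; 0 -24 0 0 54",
)

```text
time: 6.0
tcp_pos: [0.5918, -0.2868, 0.1276]
orientation: [0.0, 1.0, -0.0, -0.001]
contact_force: [0.4, -0.5, -3.0]
opening: 0.0613
finger_force: 25.0
```

Request:
step_arm(
  plan="0 -16 0 0 54; 0 -8 0 0 54; 0 -4 0 0 54; 0 0 0 0 54; 0 0 -10 0 54; 0 0 -15 0 54; 0 0 -15 0 54; 0 0 -10 0 54; 0 0 -6 0 54; 0 0 -3 0 54",
)

```text
time: 6.83
tcp_pos: [0.5931, -0.3096, 0.0694]
orientation: [-0.001, 1.0, 0.001, -0.001]
contact_force: [-4.2, 6.4, 14.0]
opening: 0.0615
finger_force: 25.0
```

```bash
python3 - <<'E'
from h import *
np.set_printoptions(precision=4,suppress=True)
im=manip.get_image("top");save(im,"t1.png")
o=manip.get_obs();print(o["tcp_pos"],o["contact_force"])
E
```

```text
[ 0.5935 -0.3101  0.0697] [ 0.1966  0.4579 -2.9083]
```

Request:
step_arm(
  plan="0 0 -0.5 0 54; 0 0 -0.5 0 54; 0 0 -0.5 0 54; 0 0 0 0 54; 0 0 0 0 54; 0 0 0 0 54; 0 0 0 0 54; 0 0 0 0 54; 0 0 0 0 54; 0 0 0 0 54",
)

```text
time: 7.72
tcp_pos: [0.5942, -0.3116, 0.0692]
orientation: [0.0, 1.0, 0.0, 0.001]
contact_force: [-0.8, 3.6, 6.5]
opening: 0.0613
finger_force: 25.0
```

Request:
step_arm(
  plan="0 0 0 0 62; 0 0 0 0 66; 0 0 0 0 72; 0 0 0 0 80; 0 0 0 0 86; 0 0 10 0 86; 0 0 25 0 86; 0 0 35 0 86; 0 0 35 0 86; 0 0 25 0 86",
)

```text
time: 8.55
tcp_pos: [0.5946, -0.3123, 0.2023]
orientation: [0.001, 1.0, 0.0, 0.002]
contact_force: [0.6, 0.1, 1.0]
opening: 0.0861
finger_force: 0.0
```

```bash
python3 - <<'E'
from h import *
np.set_printoptions(precision=4,suppress=True)
im=manip.get_image("side");save(im,"s1.png");a=im["frame"][110:260,190:360,::-1]
cv2.imwrite("pics/s1c.png",cv2.resize(a,(680,600),interpolation=cv2.INTER_CUBIC))
P=cloud(im).reshape(-1,3);x,y=.594,-.31
m=(np.hypot(P[:,0]-x,P[:,1]-y)<.042)&(P[:,2]>.03)&(P[:,2]<.135);Q=P[m];print(np.percentile(Q[:,2],[50,90,99]))
o=manip.get_obs();print(o["tcp_pos"])
E
```

```text
[0.0783 0.1185 0.1239]
[ 0.5972 -0.3138  0.2084]
```

View pics/s1c.png

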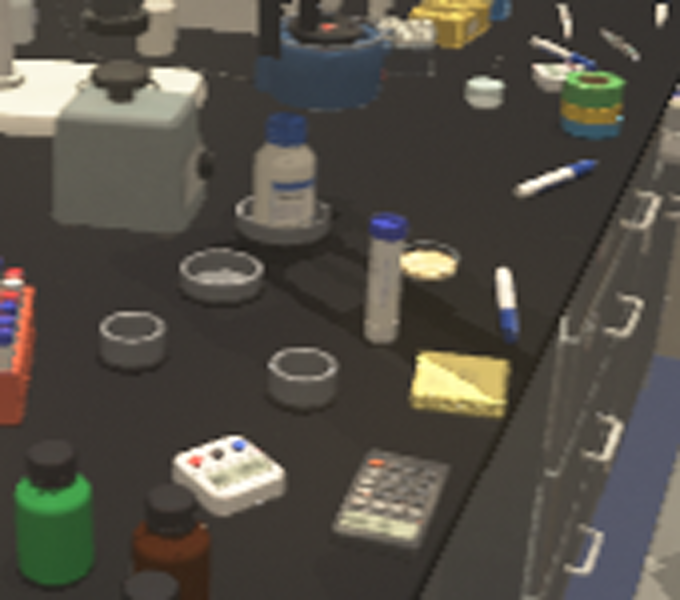

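The white bottle now stands upright in the wide holder (crop around (210,285)), with its cap at about 0.12 m. The brown bottle is next.

Request:
step_arm(
  plan="-4 14 0 0 68; -8 28 0 0 68; -8 34 0 0 68; -8 34 0 0 68; -8 34 0 0 68; -9 34 0 0 68; -9 34 0 0 68; -9 34 0 0 68; -9 34 0 0 68; -9 34 0 0 68",
)

```text
time: 9.43
tcp_pos: [0.5104, 0.0043, 0.1971]
orientation: [-0.0, 1.0, 0.0, -0.001]
contact_force: [1.3, 0.4, 0.1]
opening: 0.068
finger_force: 0.0
```

Request:
step_arm(
  plan="-9 34 0 0 68; -9 34 0 0 68; -9 34 0 0 68; -9 34 0 0 68; -9 34 0 0 68; -9 34 0 0 68; -9 34 0 0 68; -9 30 0 0 68; -6 18 0 0 68; -2 7 0 0 68",
)

```text
time: 10.27
tcp_pos: [0.4302, 0.2975, 0.1971]
orientation: [0.0, 1.0, 0.002, -0.001]
contact_force: [0.3, 0.1, 0.3]
opening: 0.0682
finger_force: 0.0
```

```bash
python3 - <<'E'
from h import *
np.set_printoptions(precision=4,suppress=True)
o=manip.get_obs();print(o["tcp_pos"],o["opening"],o["joint_pos"])
im=manip.get_image("wrist");save(im,"w1.png")
print(im["T_tool_cam"],im["camera_matrix"])
for i in range(3):
    o=manip.get_obs();print(o["tcp_pos"],o["orientation"]);manip.get_image("top")
E
```

```text
[0.4302 0.2975 0.1971] 0.06818340764659266 [0.5568 0.008  1.9716 0.001  1.164  2.1232]
[[ 0.0007 -0.9553 -0.2958  0.0775]
 [ 1.      0.0006  0.0004  0.0011]
 [-0.0002 -0.2958  0.9553 -0.1456]
 [ 0.      0.      0.      1.    ]] [[297.3186   0.     249.3563]
 [  0.     297.3186 190.3115]
 [  0.       0.       1.    ]]
[0.4306 0.2973 0.1972] [ 0.0001  1.      0.002  -0.001 ]
[0.4313 0.2959 0.1973] [ 0.0006  1.      0.0017 -0.0007]
[0.4318 0.295  0.1974] [ 0.0007  1.      0.0011 -0.0006]
```

View pics/w1.png

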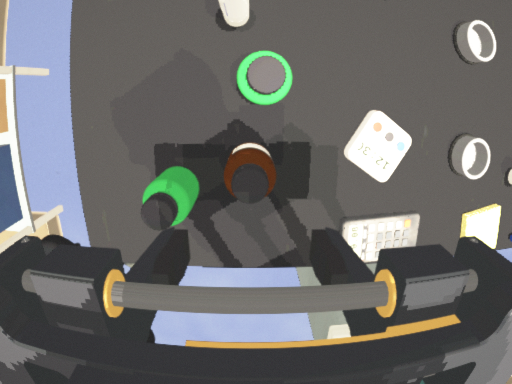

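The wrist view shows the brown bottle centred between the fingers (cap at (182,250)). The green look-alikes at (195,172) and (75,265) stand clear of the fingers, so I go down.

Request:
step_arm(
  plan="0 0 -10 0 70; 0 0 -20 0 70; 0 0 -25 0 70; 0 0 -25 0 70; 0 0 -25 0 70; 0 0 -22 0 70; 0 0 -15 0 70; 0 0 -10 0 70; 0 0 -5 0 70; 0 0 0 0 70",
)

```text
time: 11.3
tcp_pos: [0.4321, 0.2941, 0.0399]
orientation: [0.001, 1.0, -0.0, -0.001]
contact_force: [-0.8, -0.3, 0.2]
opening: 0.0703
finger_force: 0.0
```

Request:
step_arm(
  plan="0 0 0 0 62; 0 0 0 0 56; 0 0 0 0 50; 0 0 0 0 46; 0 0 0 0 44; 0 0 5 0 44; 0 0 12 0 44; 0 0 20 0 44; 0 0 25 0 44; 0 0 25 0 44",
)

```text
time: 12.13
tcp_pos: [0.4317, 0.295, 0.1291]
orientation: [0.0, 1.0, 0.0, -0.001]
contact_force: [0.3, 0.0, -1.4]
opening: 0.0515
finger_force: 25.0
```

Request:
step_arm(
  plan="0 0 10 0 44; 2 -6 5 0 44; 6 -16 0 0 44; 10 -26 0 0 44; 11 -30 0 0 44; 11 -30 0 0 44; 11 -30 0 0 44; 11 -30 0 0 44; 11 -30 0 0 44; 11 -30 0 0 44",
)

```text
time: 12.97
tcp_pos: [0.5157, 0.0654, 0.1419]
orientation: [0.0, 1.0, 0.0, -0.001]
contact_force: [0.6, 0.7, -1.6]
opening: 0.0513
finger_force: 25.0
```

Request:
step_arm(
  plan="11 -30 0 0 44; 11 -30 0 0 44; 11 -30 0 0 44; 11 -30 0 0 44; 11 -30 0 0 44; 11 -30 0 0 44; 8 -24 0 0 44; 4 -14 0 0 44; 2 -6 0 0 44; 0 -3 0 0 44",
)

```text
time: 13.8
tcp_pos: [0.596, -0.1601, 0.1422]
orientation: [-0.0, 1.0, -0.0, -0.001]
contact_force: [0.5, -0.3, -1.2]
opening: 0.0515
finger_force: 25.0
```

Request:
step_arm(
  plan="0 0 0 0 44; 0 0 -12 0 44; 0 0 -20 0 44; 0 0 -20 0 44; 0 0 -20 0 44; 0 0 -12 0 44; 0 0 -7 0 44; 0 0 -4 0 44; 0 0 -2 0 44; 0 0 0 0 44",
)

```text
time: 14.63
tcp_pos: [0.5972, -0.1593, 0.047]
orientation: [0.0, 1.0, 0.001, 0.001]
contact_force: [-1.0, -0.1, -1.6]
opening: 0.0515
finger_force: 25.0
```

Request:
step_arm(
  plan="0 0 -0.5 0 44; 0 0 -0.5 0 44; 0 0 -0.5 0 44; 0 0 -0.5 0 44; 0 0 0 0 44; 0 0 0 0 44; 0 0 0 0 44; 0 0 0 0 44; 0 0 0 0 44; 0 0 0 0 44",
)

```text
time: 15.47
tcp_pos: [0.5978, -0.1598, 0.0465]
orientation: [0.0, 1.0, 0.0, 0.001]
contact_force: [-2.3, 2.6, 8.4]
opening: 0.0514
finger_force: 25.0
```

Request:
step_arm(
  plan="0 0 0 0 54; 0 0 0 0 58; 0 0 0 0 66; 0 0 0 0 74; 0 0 0 0 78; 0 0 15 0 78; 0 0 28 0 78; 0 0 35 0 78; 0 0 35 0 78; 0 0 25 0 78",
)

```text
time: 16.3
tcp_pos: [0.5975, -0.1599, 0.1852]
orientation: [0.0, 1.0, 0.0, 0.001]
contact_force: [0.5, 0.1, 0.5]
opening: 0.0777
finger_force: 0.0
```

Request:
step_arm(
  plan="0 12 12 0 56; 0 26 0 0 56; 1 33 0 0 56; 1 33 0 0 56; 1 33 0 0 56; 1 33 0 0 56; 1 33 0 0 56; 1 33 0 0 56; 1 33 0 0 56; 1 33 0 0 56",
)

```text
time: 17.13
tcp_pos: [0.6033, 0.1447, 0.1927]
orientation: [0.0, 1.0, 0.0, -0.001]
contact_force: [0.8, -0.5, -0.4]
opening: 0.056
finger_force: 0.0
```

```bash
python3 - <<'E'
from h import *
np.set_printoptions(precision=4,suppress=True)
im=manip.get_image("side");save(im,"s2.png");a=im["frame"][110:320,150:360,::-1]
cv2.imwrite("pics/s2c.png",cv2.resize(a,(600,600),interpolation=cv2.INTER_CUBIC))
P=cloud(im).reshape(-1,3);x,y=.5975,-.158
Q=P[(np.hypot(P[:,0]-x,P[:,1]-y)<.032)&(P[:,2]>.03)&(P[:,2]<.135)];print(np.percentile(Q[:,2],[50,90,99]))
o=manip.get_obs();print(o["tcp_pos"],o["time"])
E
```

```text
[0.0646 0.0961 0.099 ]
[0.6033 0.1504 0.1928] 17.1833
```

View pics/s2c.png

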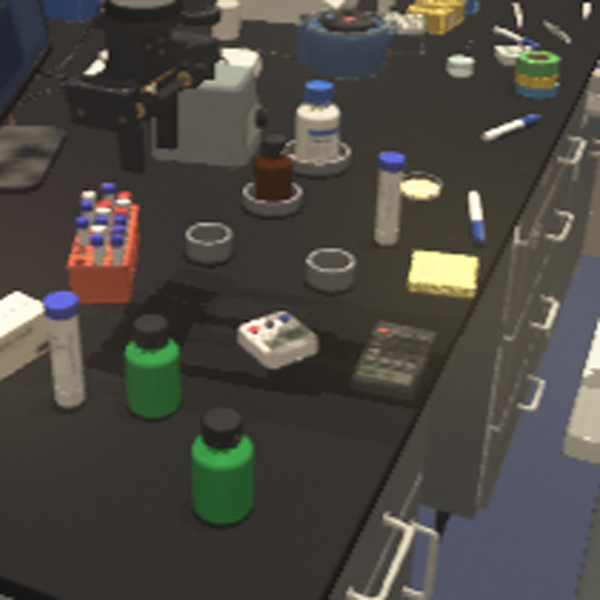

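Both bottles stand upright in their holders, the brown one at (185,272) in the crop. Next is the left tube.

Request:
step_arm(
  plan="1 33 0 0 60; 1 33 0 0 60; 0 33 0 0 60; 0 30 0 0 60; 0 22 0 0 60; 0 12 0 0 60; 0 6 0 0 60; 0 0 0 0 60; 0 0 -15 0 60; 0 0 -25 0 60",
)

```text
time: 18.02
tcp_pos: [0.6091, 0.3112, 0.1575]
orientation: [-0.001, 1.0, -0.0, 0.003]
contact_force: [-0.0, 0.5, -0.2]
opening: 0.0601
finger_force: 0.0
```

Request:
step_arm(
  plan="0 0 -30 0 60; 0 0 -30 0 60; 0 0 -20 0 60; 0 0 -8 0 60; 0 0 -3 0 60; 0 0 0 0 50; 0 0 0 0 40; 0 0 0 0 32; 0 0 0 0 26; 0 0 0 0 22",
  force=12,
)

```text
time: 18.85
tcp_pos: [0.6078, 0.3119, 0.0651]
orientation: [-0.001, 1.0, 0.0, 0.001]
contact_force: [0.4, 0.5, 3.4]
opening: 0.0327
finger_force: 12.0
```

Request:
step_arm(
  plan="0 0 0 0 22; 0 0 0 0 22; 0 0 0 0 22; 0 0 0 0 22; 0 0 0 0 22; 0 0 0 0 22; 0 0 0 0 22; 0 0 0 0 22; 0 0 0 0 22; 0 0 0 0 22",
)

```text
time: 19.68
tcp_pos: [0.6079, 0.3121, 0.0651]
orientation: [-0.001, 1.0, 0.001, 0.001]
contact_force: [-0.0, 0.1, 6.0]
opening: 0.0325
finger_force: 12.0
```

```bash
python3 - <<'E'
from h import *
im=manip.get_image("side");save(im,"s3.png");a=im["frame"][120:280,110:260,::-1]
cv2.imwrite("pics/s3c.png",cv2.resize(a,(562,600),interpolation=cv2.INTER_CUBIC))
o=manip.get_obs();print(o["tcp_pos"],o["time"],o["opening"],o["contact_force"])
E
```

```text
[0.60789404 0.31208972 0.06501716] 19.7333 0.03249028251649517 [ 5.30254478e-03 -7.67297841e-01  6.12058235e+00]
```

View pics/s3c.png

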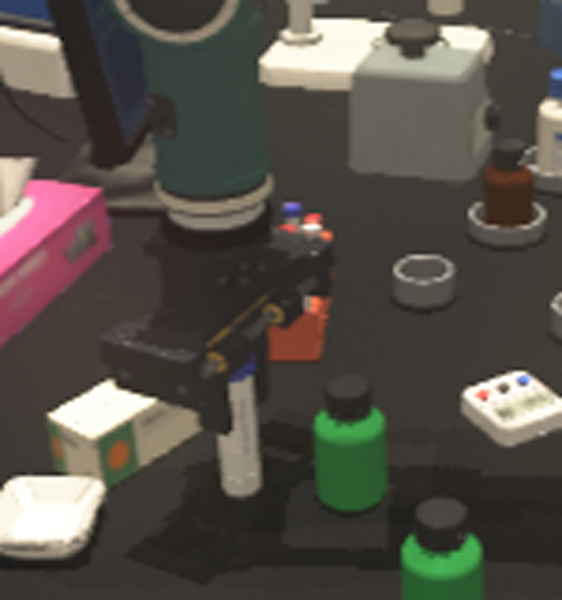

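Request:
step_arm(
  plan="0 0 0 0 26; 0 0 0 0 34; 0 0 0 0 40; 0 0 0 0 48; 0 0 0 0 54; 0 0 0 0 56; 0 0 0 0 56; 0 0 0 0 56; 0 0 0 0 56; 0 0 0 0 56",
)

```text
time: 20.57
tcp_pos: [0.6066, 0.3114, 0.0631]
orientation: [0.0, 1.0, 0.0, -0.0]
contact_force: [-0.3, 0.7, -0.3]
opening: 0.0562
finger_force: 0.0
```

```bash
python3 - <<'E'
from h import *
np.set_printoptions(precision=4,suppress=True)
o=manip.get_obs();print(o["tcp_pos"],o["opening"],o["contact_force"])
for n in("top","side"):
    im=manip.get_image(n);P=cloud(im).reshape(-1,3);C=im["frame"].reshape(-1,3).astype(int)
    m=(np.hypot(P[:,0]-.608,P[:,1]-.313)<.045)&(P[:,2]>.01)&(P[:,2]<.13);Q=P[m]
    b=m&(C[:,2]>C[:,0]+40);print(n,"blue",P[b].min(0) if b.any() else 0,P[b].max(0) if b.any() else 0)
E
```

```text
[0.6066 0.3114 0.0631] 0.0561551454813849 [-0.2993  0.699  -0.3471]
top blue [0.6017 0.2975 0.1143] [0.6093 0.3001 0.1175]
side blue [0.5923 0.3099 0.1042] [0.5967 0.3187 0.1177]
```

The pads' upper edge was wedging under the cap, so I raise the gripper and grip the cap itself.

Request:
step_arm(
  plan="0 0 8 0 56; 0 0 14 0 56; 0 0 8 0 56; 0 0 0 0 46; 0 0 0 0 38; 0 0 0 0 32; 0 0 0 0 26; 0 0 0 0 26; 0 0 0 0 26; 0 0 0 0 26",
  force=15,
)

```text
time: 21.5
tcp_pos: [0.6066, 0.3113, 0.093]
orientation: [0.0, 1.0, 0.0, -0.0]
contact_force: [0.7, 0.8, 1.8]
opening: 0.0331
finger_force: 15.0
```

Request:
step_arm(
  plan="0 0 4 0 26; 0 0 10 0 26; 0 0 18 0 26; 0 0 18 0 26; 0 0 10 0 26; 0 0 0 0 26; 0 0 0 0 26; 0 0 0 0 26; 0 0 0 0 26; 0 0 0 0 26",
)

```text
time: 22.33
tcp_pos: [0.6058, 0.311, 0.1517]
orientation: [0.001, 1.0, 0.0, -0.001]
contact_force: [0.4, -0.6, -1.4]
opening: 0.0327
finger_force: 15.0
```

```bash
python3 - <<'E'
from h import *
im=manip.get_image("side");save(im,"s4.png");a=im["frame"][120:280,110:260,::-1]
cv2.imwrite("pics/s4c.png",cv2.resize(a,(562,600),interpolation=cv2.INTER_CUBIC))
o=manip.get_obs();print(o["tcp_pos"],o["time"],o["opening"],o["contact_force"])
E
```

```text
[0.6059239  0.31105494 0.15183352] 22.3833 0.0332788048767107 [ 0.85577344 -0.27441245 -0.74705525]
```

View pics/s4c.png

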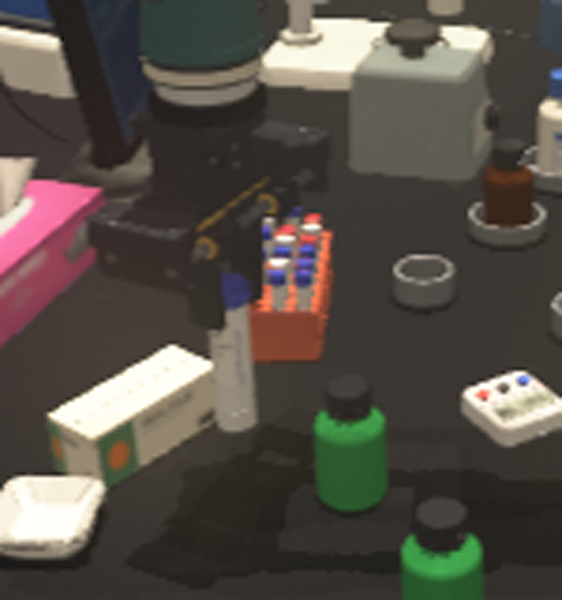

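The tube hangs straight from the gripper, with its foot at about (425,237) in the crop, and is well clear. I carry it to the nearer-to-rack narrow cup at (147,271).

Request:
step_arm(
  plan="0 -8 0 0 26; 0 -18 0 0 26; 0 -26 0 0 26; 1 -30 0 0 26; 1 -30 0 0 26; 1 -30 0 0 26; 1 -30 0 0 26; 1 -30 0 0 26; 0 -30 0 0 26; 0 -28 0 0 26",
)

```text
time: 23.22
tcp_pos: [0.6108, 0.0482, 0.1531]
orientation: [0.0, 1.0, -0.0, -0.0]
contact_force: [-0.3, -0.7, -0.2]
opening: 0.0328
finger_force: 15.0
```

Request:
step_arm(
  plan="0 -24 0 0 26; 0 -16 0 0 26; 0 -9 0 0 26; 0 -4 0 0 26; 0 -2 0 0 26; 0 0 0 0 26; 0 0 -6 0 26; 0 0 -10 0 26; 0 0 -6 0 26; 0 0 0 0 26",
)

```text
time: 24.05
tcp_pos: [0.6098, -0.0028, 0.1284]
orientation: [-0.0, 1.0, 0.001, -0.002]
contact_force: [-1.0, 0.7, -0.4]
opening: 0.0327
finger_force: 15.0
```

```bash
python3 - <<'E'
from h import *
np.set_printoptions(precision=4,suppress=True)
o=manip.get_obs();print(o["tcp_pos"],o["opening"],o["contact_force"])
for n in("top","side"):
    im=manip.get_image(n);save(im,n+"5.png")
    P=cloud(im).reshape(-1,3);Q=P[(np.hypot(P[:,0]-.613,P[:,1]+.002)<.05)]
    t=Q[(Q[:,2]>.045)&(Q[:,2]<.09)];print(n,len(t),t.mean(0) if len(t) else 0)
    if len(t)>10:
        from scipy.optimize import least_squares
        print(least_squares(lambda p:np.hypot(t[:,0]-p[0],t[:,1]-p[1])-.014,[.613,-.002],loss="soft_l1",f_scale=.002).x)
a=cv2.imread("pics/side5.png")[140:260,170:310];cv2.imwrite("pics/s5c.png",cv2.resize(a,(700,600),interpolation=cv2.INTER_CUBIC))
E
```

```text
[ 0.6098 -0.0028  0.1284] 0.03273156995659272 [-1.0469  0.6683 -0.3681]
top 32 [ 0.5993 -0.0003  0.0679]
[ 0.6104 -0.0027]
side 94 [0.6076 0.0095 0.0668]
[ 0.6127 -0.0003]
```

View pics/s5c.png

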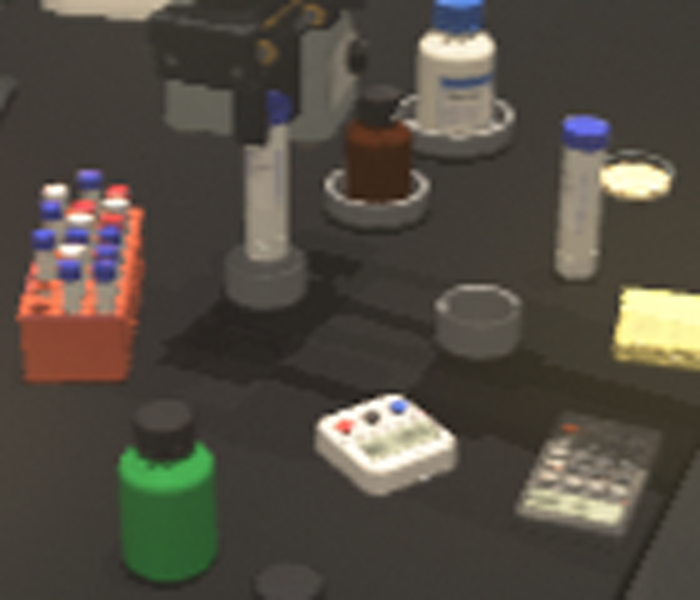

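The tube is centred over the cup to within 2 mm and is upright. I lower it.

Request:
step_arm(
  plan="0 0 -5 0 26; 0 0 -8 0 26; 0 0 -8 0 26; 0 0 -5 0 26; 0 0 -3 0 26; 0 0 -1 0 26; 0 0 0 0 26; 0 0 0 0 26; 0 0 0 0 26; 0 0 0 0 26",
)

```text
time: 24.98
tcp_pos: [0.612, -0.0036, 0.1017]
orientation: [0.0, 1.0, 0.0, 0.0]
contact_force: [0.2, -0.3, -0.2]
opening: 0.0325
finger_force: 15.0
```

Request:
step_arm(
  plan="0 0 -1 0 26; 0 0 -1 0 26; 0 0 -1 0 26; 0 0 -1 0 26; 0 0 0 0 26; 0 0 0 0 26; 0 0 0 0 26; 0 0 0 0 26; 0 0 0 0 26; 0 0 0 0 26",
)

```text
time: 25.82
tcp_pos: [0.6116, -0.0036, 0.0972]
orientation: [0.0, 1.0, 0.0, -0.0]
contact_force: [1.6, 0.4, -0.6]
opening: 0.0329
finger_force: 15.0
```

Request:
step_arm(
  plan="0 0 -0.5 0 26; 0 0 -0.5 0 26; 0 0 -0.5 0 26; 0 0 -0.5 0 26; 0 0 0 0 26; 0 0 0 0 26; 0 0 0 0 26; 0 0 0 0 26; 0 0 0 0 26; 0 0 0 0 26",
)

```text
time: 26.65
tcp_pos: [0.613, -0.0036, 0.097]
orientation: [0.0, 1.0, 0.0, 0.002]
contact_force: [-0.6, 0.1, 5.9]
opening: 0.0326
finger_force: 15.0
```

Request:
step_arm(
  plan="0 0 0 0 34; 0 0 0 0 38; 0 0 0 0 46; 0 0 0 0 54; 0 0 0 0 58; 0 0 10 0 58; 0 0 20 0 58; 0 0 25 0 58; 0 0 25 0 58; 0 0 15 0 58",
)

```text
time: 27.48
tcp_pos: [0.613, -0.0037, 0.1939]
orientation: [0.0, 1.0, 0.0, 0.002]
contact_force: [0.1, -0.1, -0.0]
opening: 0.0581
finger_force: 0.0
```

Request:
step_arm(
  plan="-10 -7 0 0 58; -20 -14 0 0 58; -25 -18 0 0 58; -25 -18 0 0 58; -25 -18 0 0 58; -25 -18 0 0 58; -25 -18 0 0 58; -18 -12 0 0 58; -9 -6 0 0 58; -4 -2 0 0 58",
)

```text
time: 28.32
tcp_pos: [0.4235, -0.1352, 0.1894]
orientation: [-0.0, 1.0, -0.001, -0.001]
contact_force: [0.5, -0.7, 1.2]
opening: 0.0577
finger_force: 0.0
```

Request:
step_arm(
  plan="0 0 0 0 58; 0 0 -12 0 58; 0 0 -22 0 58; 0 0 -25 0 58; 0 0 -20 0 58; 0 0 -10 0 58; 0 0 -4 0 58; 0 0 0 0 58; 0 0 0 0 58; 0 0 0 0 58",
)

```text
time: 29.15
tcp_pos: [0.4269, -0.1349, 0.0984]
orientation: [0.0, 1.0, 0.001, 0.001]
contact_force: [0.0, 0.2, -0.3]
opening: 0.058
finger_force: 0.0
```

Request:
step_arm(
  plan="0 0 -3 0 58; 0 0 -2 0 58; 0 0 0 0 48; 0 0 0 0 38; 0 0 0 0 32; 0 0 0 0 26; 0 0 0 0 26; 0 0 0 0 26; 0 0 0 0 26; 0 0 0 0 26",
)

```text
time: 29.98
tcp_pos: [0.4258, -0.1347, 0.0923]
orientation: [0.0, 1.0, 0.0, 0.0]
contact_force: [-0.1, -0.1, 0.6]
opening: 0.0328
finger_force: 15.0
```

Request:
step_arm(
  plan="0 0 4 0 26; 0 0 10 0 26; 0 0 18 0 26; 0 0 18 0 26; 0 0 10 0 26; 1 5 0 0 26; 3 12 0 0 26; 4 18 0 0 26; 4 20 0 0 26; 4 20 0 0 26",
)

```text
time: 30.82
tcp_pos: [0.4412, -0.0586, 0.1515]
orientation: [-0.0, 1.0, -0.0, -0.0]
contact_force: [-0.6, -0.2, -0.5]
opening: 0.0327
finger_force: 15.0
```

Request:
step_arm(
  plan="4 20 0 0 26; 4 16 0 0 26; 2 10 0 0 26; 1 5 0 0 26; 0 3 0 0 26; 0 0 0 0 26; 0 0 -6 0 26; 0 0 -10 0 26; 0 0 -6 0 26; 0 0 0 0 26",
)

```text
time: 31.65
tcp_pos: [0.4508, -0.006, 0.1279]
orientation: [-0.0, 1.0, -0.0, -0.002]
contact_force: [-0.8, 0.0, -0.8]
opening: 0.0326
finger_force: 15.0
```

```bash
python3 - <<'E'
from h import *
from scipy.optimize import least_squares
np.set_printoptions(precision=4,suppress=True)
o=manip.get_obs();print(o["tcp_pos"],o["opening"],o["contact_force"])
for n in("top","side"):
    im=manip.get_image(n);save(im,n+"6.png")
    P=cloud(im).reshape(-1,3);Q=P[(np.hypot(P[:,0]-.4545,P[:,1]+.0035)<.05)]
    t=Q[(Q[:,2]>.045)&(Q[:,2]<.09)];print(n,len(t),t.mean(0) if len(t) else 0)
    if len(t)>10:
        print(least_squares(lambda p:np.hypot(t[:,0]-p[0],t[:,1]-p[1])-.014,[.4545,-.0035],loss="soft_l1",f_scale=.002).x)
a=cv2.imread("pics/side6.png")[140:260,170:310];cv2.imwrite("pics/s6c.png",cv2.resize(a,(700,600),interpolation=cv2.INTER_CUBIC))
E
```

```text
[ 0.4508 -0.006   0.1279] 0.032573536764002695 [-0.8015  0.0002 -0.8069]
top 0 0
side 110 [0.4504 0.0061 0.0673]
[ 0.4538 -0.0039]
```

View pics/s6c.png

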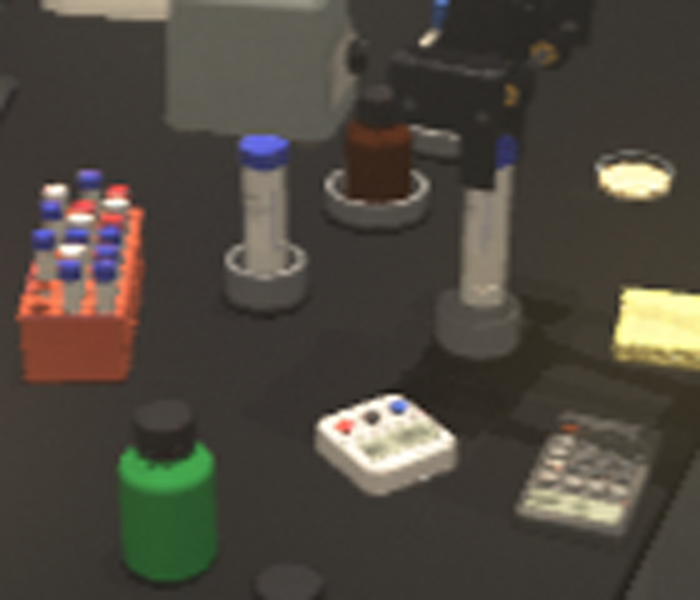

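The first tube stands in its cup at (290,265) in the crop. The second is within 3 mm of its cup's centre at (340,478). I lower it.

Request:
step_arm(
  plan="1 2 -5 0 26; 0 0 -8 0 26; 0 0 -8 0 26; 0 0 -5 0 26; 0 0 -3 0 26; 0 0 -1 0 26; 0 0 0 0 26; 0 0 0 0 26; 0 0 0 0 26; 0 0 0 0 26",
)

```text
time: 32.58
tcp_pos: [0.454, -0.0036, 0.1006]
orientation: [0.0, 1.0, 0.0, 0.0]
contact_force: [-0.6, -0.5, -0.6]
opening: 0.0327
finger_force: 15.0
```

Request:
step_arm(
  plan="0 0 -1 0 26; 0 0 -1 0 26; 0 0 -1 0 26; 0 0 -0.5 0 26; 0 0 0 0 26; 0 0 0 0 26; 0 0 0 0 26; 0 0 0 0 26; 0 0 0 0 26; 0 0 0 0 26",
)

```text
time: 33.42
tcp_pos: [0.4537, -0.0036, 0.0967]
orientation: [0.0, 1.0, 0.0, 0.0]
contact_force: [0.7, 0.5, -0.1]
opening: 0.0327
finger_force: 15.0
```

Request:
step_arm(
  plan="0 0 -0.5 0 26; 0 0 -0.5 0 26; 0 0 -0.5 0 26; 0 0 -0.5 0 26; 0 0 0 0 26; 0 0 0 0 26; 0 0 0 0 26; 0 0 0 0 26; 0 0 0 0 26; 0 0 0 0 26",
)

```text
time: 34.25
tcp_pos: [0.4552, -0.0036, 0.0962]
orientation: [0.0, 1.0, 0.0, 0.002]
contact_force: [0.2, -0.3, 6.8]
opening: 0.0328
finger_force: 15.0
```

Request:
step_arm(
  plan="0 0 0 0 34; 0 0 0 0 38; 0 0 0 0 46; 0 0 0 0 54; 0 0 0 0 58; 0 0 10 0 58; 0 0 20 0 58; 0 0 25 0 58; 0 0 30 0 58; 0 0 30 0 58",
)

```text
time: 35.08
tcp_pos: [0.453, -0.0036, 0.211]
orientation: [-0.0, 1.0, 0.0, -0.001]
contact_force: [0.3, 0.5, 0.5]
opening: 0.0579
finger_force: 0.0
```

Request:
step_arm(
  plan="0 -10 0 0 58; 0 -20 0 0 58; 0 -25 0 0 58; 0 -25 0 0 58; 0 -25 0 0 58; 0 -20 0 0 58; 0 -10 0 0 58; 0 0 0 0 58; 0 0 0 0 58; 0 0 0 0 58",
)

```text
time: 35.92
tcp_pos: [0.4535, -0.1378, 0.2095]
orientation: [-0.0, 1.0, 0.0, -0.0]
contact_force: [0.1, -0.1, 0.2]
opening: 0.0579
finger_force: 0.0
```

```bash
cp pics/side0.png pics/k.png; python3 - <<'E'
from h import *
np.set_printoptions(precision=4,suppress=True)
o=manip.get_obs();print(o["tcp_pos"],o["time"],o["contact_force"])
for n in("top","side"):
    im=manip.get_image(n);save(im,n+"7.png");P=cloud(im).reshape(-1,3)
    for k,x,y in(("wide",.594,-.31),("mid",.5975,-.158),("n1",.613,-.002),("n2",.4545,-.0035)):
        Q=P[(np.hypot(P[:,0]-x,P[:,1]-y)<.045)&(P[:,2]>.06)&(P[:,2]<.14)]
        if len(Q)<5: print(n,k,"hidden");continue
        t=Q[Q[:,2]>np.percentile(Q[:,2],97)-.006];print(n,k,np.percentile(Q[:,2],97),(t[:,:2].min(0)+t[:,:2].max(0))/2)
    for l,z in (("timer_mid",.01),("dish_mid",.0075)):
        d=manip.spot_point(l,im)
        if d: print(l,d[0]["at"],px2w(im,*d[0]["at"],z=z))
a=cv2.imread("pics/side7.png")[110:260,170:330];b=cv2.imread("pics/top7.png")[100:250,190:410]
cv2.imwrite("pics/f.png",cv2.resize(np.hstack([a,b]),(798,315),interpolation=cv2.INTER_CUBIC))
E
```

```text
[ 0.4535 -0.1378  0.2095] 35.9167 [ 0.0814 -0.0542  0.2359]
top wide 0.1253919749854269 [ 0.5941 -0.3128]
top mid 0.10051188220146409 [ 0.5963 -0.1597]
top n1 0.12181064223776034 [ 0.6116 -0.0039]
top n2 0.12277709591494972 [ 0.4542 -0.0038]
timer_mid [202.9, 217.8] [0.4599 0.1455 0.01  ]
side wide 0.12324532337819909 [ 0.5939 -0.3077]
side mid 0.09853325205097817 [ 0.5972 -0.1547]
side n1 0.12038883974068615 [0.6136 0.0021]
side n2 0.12073343749684035 [0.4544 0.0006]
timer_mid [227.9, 247.6] [0.4558 0.1427 0.01  ]
dish_mid [175.8, 297.7] [ 0.4221 -0.2806  0.0075]
```

View pics/f.png

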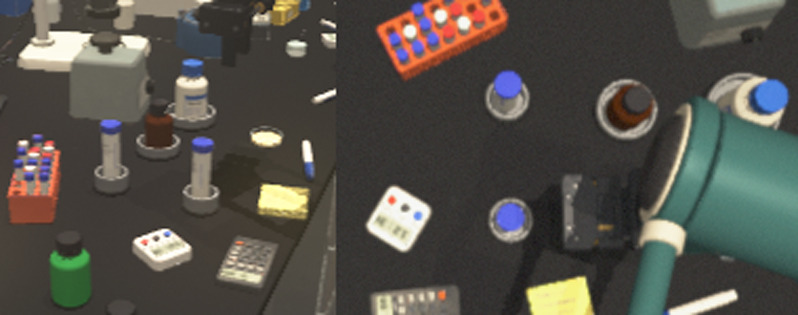

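All four vessels stand centred and upright. Their cap tops are about 4 mm higher than at the start, which matches the holder floors. The timer and the dish haven't moved, and the arm is clear.

```bash
python3 -c "
from plant import manip
print(manip.close_job())"
```

```text
the job is handed in; nothing more can be done
None
```

The job is handed in after about 36 s of robot time: both bottles and both tubes stand upright on the floors of their matching grey holders, and the timer and petri dish were left where they were.

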